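# Check the warming plate with the sprung surface probe

## Robot

A 6-joint arm with a two-finger parallel gripper is mounted at the origin on the work surface. World frame = base frame: x ahead of the robot, y to its left, z up, the work surface at z = 0. Lengths are in m, angles in rad, forces in N, time in s.
With the tool pointing down it reaches from about 0.3 to 0.775 m from the base axis. Payload 14.6 kg.
Tool frame: the origin (TCP) lies at the very end of the fingers, on their centre line; the grasp point (between the pads) lies 19 mm behind it; z points along the fingers, y is the direction in which the jaws open and shut (so a half turn about z gives the same grasp; the last joint's range is limited). The gripper opens to 94 mm and grips with 3 to 60 N. Pads are 16 mm wide; open, the fingers measure 119 mm over their backs; the gripper's body (75 mm by 177 mm) begins 78 mm behind the grasp point.
Start: joints at [1.186, 0.3, 1.521, -0, 1.321, -0.067], TCP at [0.172, 0.522, 0.205] pointing down, gripper open.
Joint ranges: [-3.03, 3.03], [-0.79, 2.21], [0.23, 2.52], [-1.04, 4.18], [0, 3.07], [-2.55, 2.55]. Speed limits (rad/s): [2.22, 2.22, 2.57, 3.14, 3.14, 3.14].

## Interface

Orientations are given as a rotation vector (axis times angle).
In Python, from rig import * gives the robot as it stands.
- The arm moves only by the shell command python3 -m pendant 'ROWS' [FORCE]. ROWS is JSON, one flat list of numbers, 7 for each row, row after row: the shift along the tool's x, y, z in m, then the turn, a rotation vector about the tool's x, y, z in rad, then the closure, from 0 (fully open) to 1 (shut). In form: [tx, ty, tz, rx, ry, rz, claw, tx, ty, tz, rx, ry, rz, claw, ...]. A call has 1 to 8 rows; each row shifts and turns the commanded pose from where the row before left it, along the tool's axes as they then stand; what a row does not reach is not made up. A row lasts 1/10 s, in which the tool goes at most 50 mm and 8.59 degrees, less where a joint would pass 70% of its speed; a pose out of reach is approached as far as the arm can. A call with a gripper value outside its range is refused whole. The fingers move at their own pace and stop on an object; FORCE is the grip in N (left out, the last holds). Time passes only in rows, so rows that do not move let the fingers close. It gives the time, the measured TCP pose, the force and the opening at its end, in the units of the state.
- get_state(): the state, without advancing time (a new reading comes with each control period).
- capture(name): name is "side" or "top"; returns the picture (480x640x3 uint8, red, green, blue); there is no depth.
- get_calibration(name): a dict with "fx", "fy", "cx", "cy" (pixels), "R" (3x3) and "t" (3): a world point X has camera coordinates R X + t. Camera axes: x right, y down, z forward; pixel columns grow to the right and rows downward; lengths in m; the calibration is good to about 2 mm. A picture is of the moment at which its call begins. get_calibration takes no time and is no camera call.
- finish_job(): hands the job in, once; it reports no verdict.
The state is a dict: "time_s": time; "qpos": joint angles; "qvel": joint speeds; "tau": joint torques, N m; "ee_pos": TCP position; "tcp_rot": TCP orientation; "contact_force": force on the tool from outside, world axes, zero at the start; "ft_torque": the same for the moment, N m; "grip_width": finger opening in m.
Only numpy, scipy, OpenCV 4.12 (cv2) and the standard library are available. Lean on these libraries where they do the work, as an engineer would, in place of code of your own. Each camera call takes 0.05 s, during which the arm holds its last target.

## Task

Clear the rubber stopper and the broken piece of rack off the warming plate into the waste bin; then take the surface probe with the flat oblong foot out of its stand and hold it upright on the plate, its foot centred in the oblong outline and lying along it, pressed down gently so that the sprung foot is pushed in about half way. Finish while still holding the probe like that, and leave everything else where it stands.

Things in the scene. Friction and masses are not known exactly. Their poses are not given: they have to be found in the camera images.
- plate: warming plate, a white housing 200 (x) x 260 (y) x 70 mm with a flat bare aluminium top at 70 mm height (196 x 256 mm, no rim). Fixed. Origin at the centre of its underside, on the table; the top is 70 mm above it.
- outline: thin black oblong outline stuck flat on the plate's top, 48 x 26 mm outside, lines 2 mm wide. Origin at its centre at the height of the plate's top; x runs along its long side. It turns independently of the plate.
- stopper_center (a point): dark rubber tube stopper standing on the plate, round, 20 mm diameter (17 mm at the foot), 26 mm tall, 14 g. Point at its centre, 13 mm above the plate's top.
- chip_center (a point): broken piece of grey plastic rack on the plate, L-shaped: 40 mm long (x), 20 mm wide (y), 12 mm thick, with an upright 14 mm long at its +x end that rises to 24 mm; 13 to 23 g. Point at its middle, 9 mm above the plate's top; best gripped across its 20 mm width (y).
- bin: grey open waste bin, 130 x 130 mm outside, 90 mm tall, walls 4 mm. Fixed. Origin at the centre of its underside.
- stand: stand of the surface probe: grey base 90 x 80 mm and an aluminium frame whose top is at 84 mm, with an oblong hole 36 (x) x 16 (y) mm. Fixed. The probe hangs in it by its collar, its foot just passing the hole: lift it straight up by at least 75 mm to clear. Origin at the centre of its underside.
- probe_grip (a point): surface probe, upright in its stand, 0.1 to 0.16 kg. Point at the centre of its handle, a grey upright block 26 (x) x 18 (y) x 70 mm. The black collar below it (50 x 32 mm, 8 thick) has its top 35 mm under this point; then a thin stem and the foot, whose sole (not pushed in) is 113 mm under this point. z up along the probe, x along the foot's length (as the stand's x).
- sole (a point): centre of the underside of the probe's copper foot, an oblong block 32 (x) x 12 (y) x 10 mm on the end of the stem; x along its length, z up along the probe. In the stand it is 14 mm above the table.
- foot (a joint): how far the sprung foot is pushed in, in m: 0 when free, 0.014 at the stop. The spring takes about 1 N to start and 0.5 N for each further mm (about 4.5 N half way).
- needle_probe: the other probe, NOT the one to use: same black collar but a round grey handle (22 mm diameter, 70 mm tall) and a thin needle below; hangs in its own stand (stand2). Leave it. Origin under its collar.
- tube_rack: white tube rack, 60 x 130 mm, capped tubes stand up to 92 mm high. Leave it. Origin at its underside.
- jar: small lidded jar, 52 mm wide, 60 mm tall, on the robot's side of the plate. Leave it. Origin at its underside.
- swab_pack: paper carton 50 x 80 x 30 mm, on the robot's side of the plate. Leave it. Origin at its underside.
- bottle: amber bottle, 60 mm wide, 140 mm tall, beyond the plate. Leave it. Origin at its underside.
- tip_box: box of pipette tips, 72 x 112 x 65 mm, beyond the plate. Leave it. Origin at its underside.
- beaker: glass beaker, 70 mm wide, 85 mm tall, far left. Leave it. Origin at its underside.
- timer: white bench timer, 60 x 70 x 25 mm, far right. Leave it. Origin at its underside.

How it is judged:
On the way, in this order (a step that is already met when the one before it is completed fails the run):
1. the stopper and the broken piece are both in the bin (z of stopper_center in the frame of bin between 0 and 0.07 m and x of stopper_center in the frame of bin between -0.061 and 0.061 m and y of stopper_center in the frame of bin between -0.061 and 0.061 m and z of chip_center in the frame of bin between 0 and 0.07 m and x of chip_center in the frame of bin between -0.061 and 0.061 m and y of chip_center in the frame of bin between -0.061 and 0.061 m), for 0.2 s.
2. the probe is held upright in the outline, its foot pushed in about half way (horizontal distance between sole and outline below 0.008 m and angle between the x axis of sole and the x axis of outline, either way round below 0.2 rad and angle between sole's own z axis and vertical below 0.1 rad and value of joint foot between 0.003 and 0.0115 m and contact force between probe and plate above 1.5 N and contact force between probe and the fingers above 1 N), for 0.3 s.
At the end, for the whole second after the job is handed in: Both pieces lie in the bin. The fingers hold the probe: sole on the plate within 8 mm of the outline's centre, along it within 0.2 rad (either way), upright within 0.1 rad, foot pushed in 3 to 11.5 of its 14 mm, bearing on the plate with over 1.5 N (all of step 1 and all of step 2); the arm keeps its last pose, push and grip.
It fails at once if the probe is pressed hard on the plate (over 20 N) (contact force between probe and plate above 20 N).
It fails at once if something that should be left alone is shifted by more than 30 mm (distance of any of needle_probe, tube_rack, jar, swab_pack, bottle, tip_box, beaker, timer from where it was at the start of the episode above 0.03 m).
It also fails if it takes over 72 s, if anything falls off the work surface, if the arm or the gripper's body presses on something with over 40 N, if the wrist force passes 120 N, or if a joint passes its speed limit or range.

## Working session

There is one attempt and no reset: what is moved stays moved. The work goes in short steps, Python scripts to look and compute and a shell command to move; the robot and the scene stay as the last step left them, time stands still between calls to the robot, and variables do not carry over. Pictures are saved under pics/ and viewed, and the job is handed in when it is done.

```bash
ls; mkdir -p pics; python3 - <<'E'
from rig import *
import cv2
for n in("side","top"):
    im=capture(n); cv2.imwrite(f"pics/{n}0.png",im[:,:,::-1]); c=get_calibration(n); print(n,c)
s=get_state();print(s)
E
```

```text
pics
side {'fx': 459.0803907302417, 'fy': 459.0803907302417, 'cx': 316.0407284199354, 'cy': 235.10936575409627, 'R': array([[-9.32983762e-01, -3.59917849e-01,  6.64038319e-04],
       [-2.75537428e-01,  7.13062300e-01, -6.44686964e-01],
       [ 2.31560845e-01, -6.01665437e-01, -7.64446386e-01]]), 't': array([0.51886155, 0.2174237 , 0.96655624])}
top {'fx': 473.0139056159771, 'fy': 473.0139056159771, 'cx': 311.3265123114977, 'cy': 244.09630897778993, 'R': array([[-1.12495280e-02, -9.99936714e-01,  1.27740660e-04],
       [-9.78173218e-01,  1.09781755e-02, -2.07500929e-01],
       [ 2.07486395e-01, -2.45924001e-03, -9.78234812e-01]]), 't': array([0.01814131, 0.59468412, 1.12474966])}
{'time_s': 0.1, 'qpos': array([ 1.18641653e+00,  3.00436079e-01,  1.52151490e+00,  2.68570448e-05,
        1.32069347e+00, -6.65928393e-02]), 'qvel': array([ 0.00146575, -0.00079969, -0.00244495,  0.00067051, -0.00187957,
        0.00104119]), 'tau': array([ 1.77925944e-03, -5.32647443e+01, -3.53283334e+01,  7.09837326e-02,
        2.34676333e-02, -2.05218038e-05]), 'ee_pos': array([0.17176075, 0.52224755, 0.20493353]), 'tcp_rot': array([-4.97049806e-01, -3.10175861e+00,  1.60107139e-03]), 'contact_force': array([ 0.41550704, -0.46491213, -0.50010406]), 'ft_torque': array([ 0.0315755 ,  0.01418585, -0.0192393 ]), 'grip_width': 0.09395467506159774}
```

View pics/side0.png

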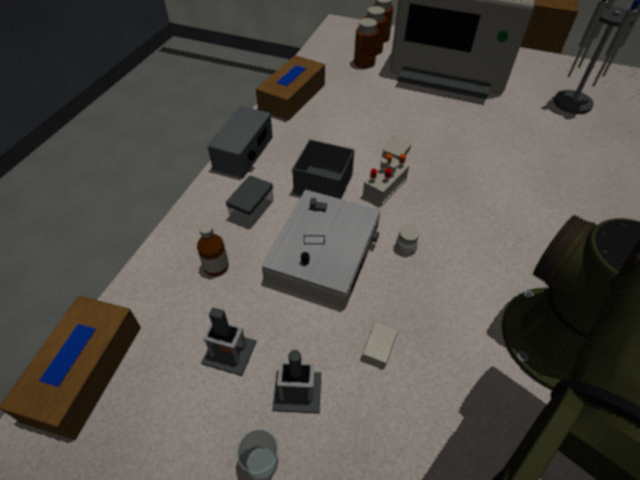

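View pics/top0.png

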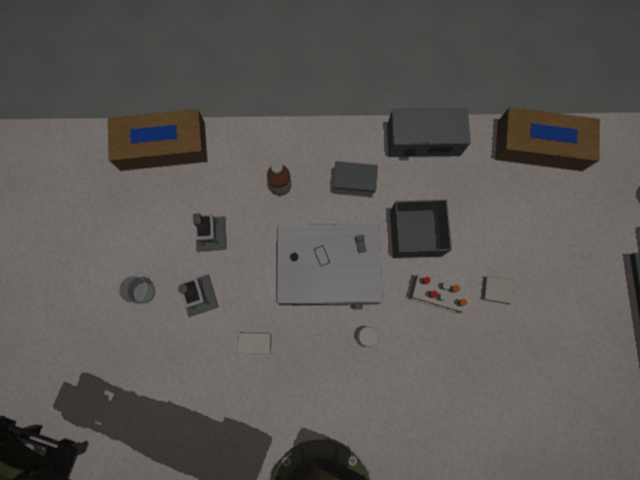

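Both views show the plate in the middle with the stopper (top 294,257), chip (361,243) and outline (322,256). The bin is at (420,228). The two probe stands are on the left, at (205,230) and (195,295). I'll zoom in next.

```bash
python3 - <<'E'
import cv2,numpy as np
t=cv2.imread("pics/top0.png");s=cv2.imread("pics/side0.png")
def z(im,x0,y0,w,h,k,n):
    c=cv2.resize(im[y0:y0+h,x0:x0+w],None,fx=k,fy=k,interpolation=cv2.INTER_CUBIC)
    c=np.clip(c.astype(float)*1.8,0,255).astype(np.uint8); cv2.imwrite(n,c)
z(t,265,215,130,95,6,"pics/tp.png")
z(t,165,200,75,125,4.5,"pics/tst.png")
z(s,190,290,150,130,4.5,"pics/sst.png")
z(s,255,185,130,120,5,"pics/sp.png")
E
```

```text
(no output)
```

View pics/tp.png

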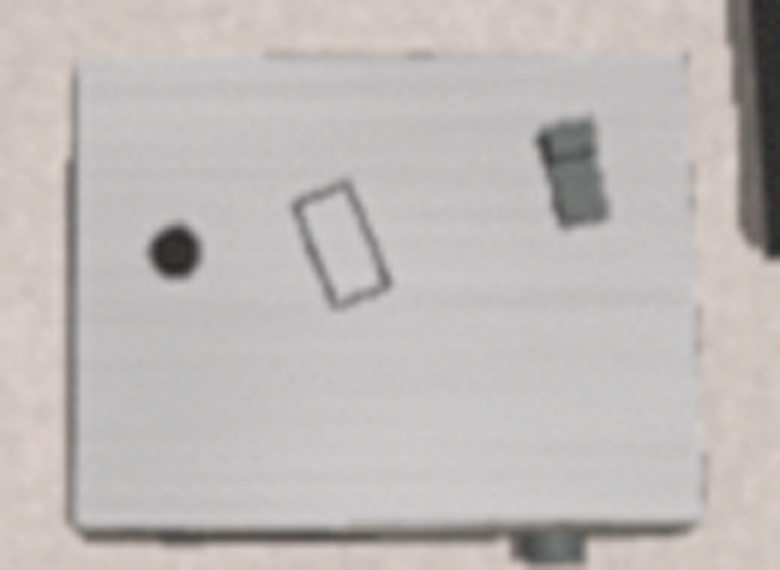

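View pics/tst.png

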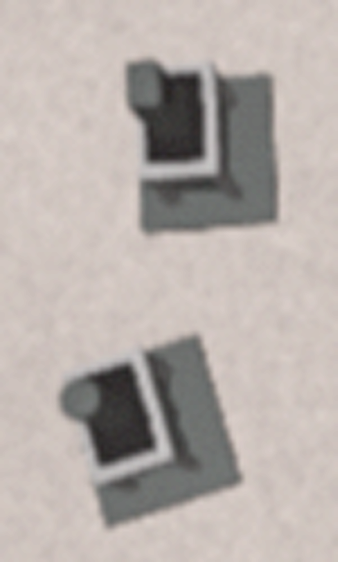

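View pics/sst.png

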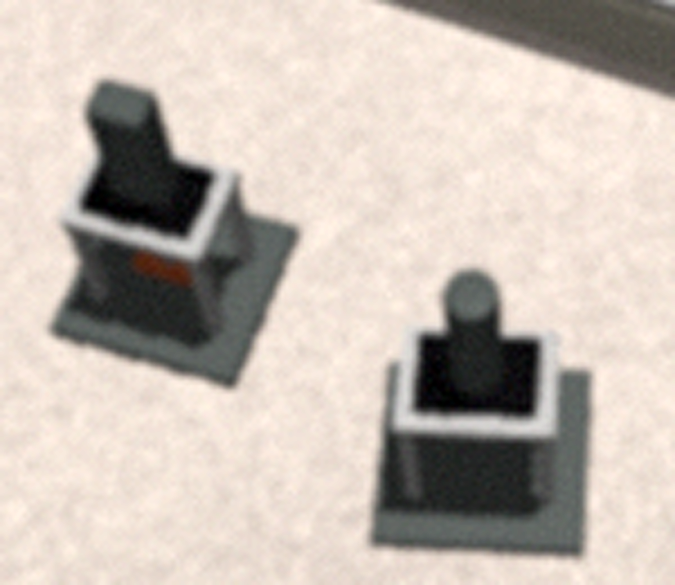

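View pics/sp.png

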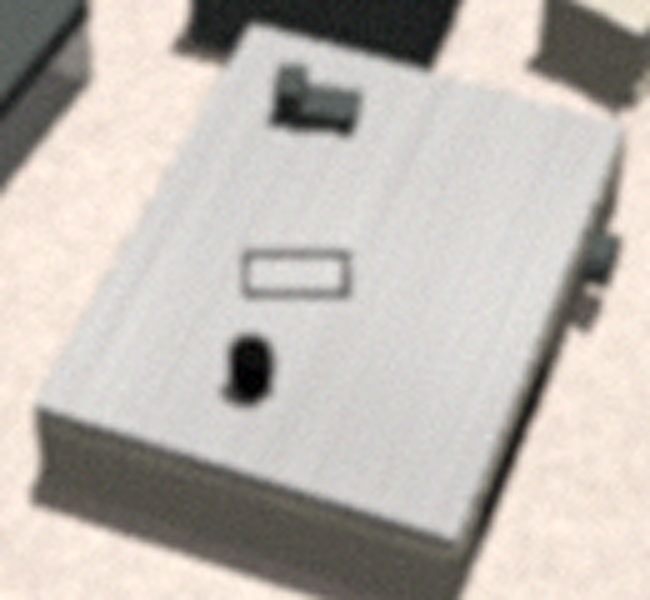

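```bash
cat > h.py <<'E'
from rig import *
import numpy as np,cv2
from scipy.spatial.transform import Rotation as Ro
def ray(n,uv):
    c=get_calibration(n);d=np.array([(uv[0]-c['cx'])/c['fx'],(uv[1]-c['cy'])/c['fy'],1.]);R=np.array(c['R'])
    return -R.T@np.array(c['t']),R.T@d
def onz(n,uv,z):
    o,d=ray(n,uv);return (o+d*(z-o[2])/d[2])[:2]
def proj(n,X):
    c=get_calibration(n);p=np.array(c['R'])@np.array(X)+np.array(c['t']);return np.array([c['fx']*p[0]/p[2]+c['cx'],c['fy']*p[1]/p[2]+c['cy']])
def delta(pos,yaw=None):
    """tool shift & turn from now to TCP at pos, tool down, jaw (tool y) along world yaw (mod pi)"""
    s=get_state();R=Ro.from_rotvec(s['tcp_rot']);p=s['ee_pos']
    y=R.as_matrix()[:,1]; cur=np.arctan2(y[1],y[0])
    if yaw is None: yaw=cur
    dy=(yaw-cur+np.pi/2)%np.pi-np.pi/2
    print('t',s['time_s'],'pos',p.round(4),'jaw yaw',round(cur,4),'tilt',np.degrees(np.arccos(-R.as_matrix()[2,2])).round(2),'q6',round(s['qpos'][5],3),'w',round(s['grip_width'],4),'F',np.round(s['contact_force'],1))
    d=np.array(pos)-p
    ty=np.array([np.cos(cur+dy),np.sin(cur+dy),0]);tz=np.array([0,0,-1.]);tx=np.cross(ty,tz);T=np.c_[tx,ty,tz]
    print(' turn rv (tool)',(R.inv()*Ro.from_matrix(T)).as_rotvec().round(4),' shift now-axes',R.inv().apply(d).round(4),' shift after turn',(T.T@d).round(4),'rows',round(np.linalg.norm(d)/.05,1),abs(dy)/.15)
E
python3 - <<'E'
from h import *
t=cv2.imread("pics/top0.png");s=cv2.imread("pics/side0.png")
def un(c,x0,y0,k):return (np.array(c)+.5)/k-.5+[x0,y0]
def cont(im,roi,th,inv,name,amin=20):
    x,y,w,h=roi;g=cv2.cvtColor(im[y:y+h,x:x+w],cv2.COLOR_BGR2GRAY);g=cv2.resize(g,None,fx=6,fy=6,interpolation=cv2.INTER_CUBIC)
    m=((g<th) if inv else (g>th)).astype(np.uint8)*255
    cs,_=cv2.findContours(m,cv2.RETR_EXTERNAL,cv2.CHAIN_APPROX_NONE);c=max(cs,key=cv2.contourArea)
    return (c[:,0]+.5)/6-.5+[x,y]
def box(pts):
    r=cv2.minAreaRect((np.float32(pts)*1000));return np.array(r[0])/1000,np.array(r[1])/1000,cv2.boxPoints(r)/1000
# outline
for n,im,roi in(("top",t,(310,242,25,28)),("side",s,(301,230,27,19))):
    c=cont(im,roi,90 if n=="top" else 90,True,n);P=np.array([onz(n,p,.07) for p in c])
    b=box(P);e=b[2];l=[e[1]-e[0],e[2]-e[1]];L=max(l,key=np.linalg.norm);print('outline',n,b[0].round(4),b[1].round(4),np.arctan2(L[1],L[0])%np.pi)
# stopper top view, z top .096
c=cont(t,(284,247,20,20),70,True,'s');P=np.array([onz('top',p,.096) for p in c]);print('stopper top',P.mean(0).round(4),np.ptp(P,axis=0))
c=cont(s,(295,248,20,20),45,True,'s');
q=np.array([(c[:,0].min()+c[:,0].max())/2,(c[:,1].min()+c[:,1].max())/2]);print('side mid',q,onz('side',q,.083))
# chip
c=cont(t,(350,230,22,26),98,True,'c');P=np.array([onz('top',p,.082) for p in c]);b=box(P);e=b[2];l=[e[1]-e[0],e[2]-e[1]];L=max(l,key=np.linalg.norm);print('chip',b[0].round(4),b[1].round(4),np.arctan2(L[1],L[0])%np.pi)
for z,pts in((.082,[(565,228),(608,217),(595,160),(553,168)]),(.094,[(553,163),(595,155),(592,118),(540,132)])):
    print('chipc',[onz('top',un(p,265,215,6),z).round(4) for p in pts])
# handle top
print('handle',[onz('top',un(p,165,200,4.5),.162).round(4) for p in [(127,62),(158,60),(163,100),(133,107)]])
print('handle side',[onz('side',un(p,190,290,4.5),.162).round(4) for p in [(98,80),(153,93),(144,127),(90,113)]])
print('frame',[onz('top',un(p,165,200,4.5),.084).round(4) for p in [(212,62),(217,175),(142,178)]])
print('frame side',[onz('side',un(p,190,290,4.5),.084).round(4) for p in [(64,218),(195,255),(240,178)]])
print('base',[onz('top',un(p,165,200,4.5),.0).round(4) for p in [(272,74),(277,220),(143,232)]])
# bin top corners
print('bin',[onz('top',p,.09).round(4) for p in [(391,201.5),(447,200.5)]])
E
python3 - <<'E'
import cv2,numpy as np
t=cv2.imread("pics/top0.png")
c=cv2.resize(t[190:265,380:460],None,fx=7,fy=7,interpolation=cv2.INTER_CUBIC)
cv2.imwrite("pics/bin.png",np.clip(c.astype(float)*2.,0,255).astype(np.uint8))
E
```

```text
outline top [ 0.5643 -0.0129] [0.0509 0.0291] 0.38145846
outline side [ 0.5653 -0.0095] [0.0494 0.0287] 0.36871842
stopper top [0.5572 0.0545] [0.02098788 0.02021002]
side mid [304.5        258.58333333] [0.56058707 0.05829819]
chip [ 0.5914 -0.1089] [0.0478 0.0288] 0.1813433
chipc [array([ 0.5681, -0.1048]), array([ 0.5724, -0.1226]), array([ 0.5964, -0.1181]), array([ 0.5932, -0.1007])]
chipc [array([ 0.5928, -0.0995]), array([ 0.5959, -0.1168]), array([ 0.6114, -0.1161]), array([ 0.6058, -0.0946])]
handle [array([0.6498, 0.2865]), array([0.6507, 0.2705]), array([0.6293, 0.2672]), array([0.6258, 0.2825])]
handle side [array([0.6519, 0.2762]), array([0.6285, 0.2735]), array([0.6244, 0.2885]), array([0.6474, 0.2906])]
frame [array([0.6714, 0.2594]), array([0.6071, 0.2545]), array([0.6059, 0.2956])]
frame side [array([0.6679, 0.304 ]), array([0.6082, 0.2992]), array([0.607 , 0.2603])]
base [array([0.6874, 0.2415]), array([0.5987, 0.2362]), array([0.5924, 0.3145])]
bin [array([ 0.6955, -0.1887]), array([ 0.6965, -0.3287])]
```

View pics/bin.png

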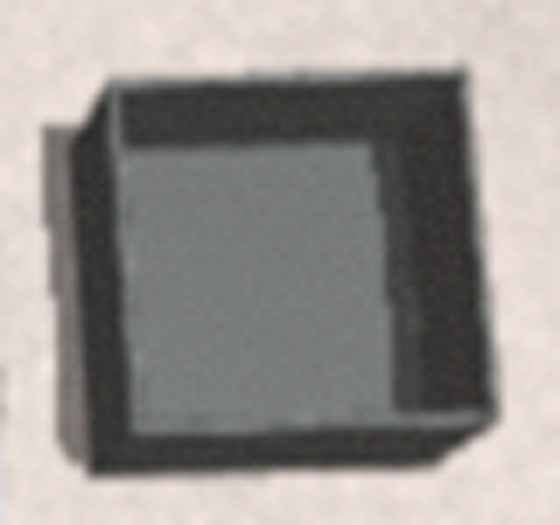

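The crop shows the bin rim corners at (110,82), (467,70), (497,415) and (130,435) in crop pixels.

```bash
python3 - <<'E'
from h import *
C=[onz('top',(np.array(p)+.5)/7-.5+[380,190],.09) for p in [(110,82),(467,70),(497,415),(130,435)]]
print(np.round(C,4),np.mean(C,0))
delta([.559,.0565,.2],1.62)
delta([.559,.0565,.074],1.62)
E
```

```text
[[ 0.696  -0.1994]
 [ 0.699  -0.3271]
 [ 0.5733 -0.3288]
 [ 0.5676 -0.2002]] [ 0.63395277 -0.26388345]
t 0.1 pos [0.1718 0.5222 0.2049] jaw yaw 1.253 tilt 0.06 q6 -0.067 w 0.094 F [ 0.4 -0.5 -0.5]
 turn rv (tool) [-1.00e-03 -3.00e-04 -3.67e-01]  shift now-axes [-0.5134 -0.3214  0.0052]  shift after turn [-0.3639 -0.4842  0.0049] rows 12.1 2.4466482665414877
t 0.1 pos [0.1718 0.5222 0.2049] jaw yaw 1.253 tilt 0.06 q6 -0.067 w 0.094 F [ 0.4 -0.5 -0.5]
 turn rv (tool) [-1.00e-03 -3.00e-04 -3.67e-01]  shift now-axes [-0.5134 -0.3213  0.1312]  shift after turn [-0.3639 -0.4842  0.1309] rows 12.4 2.4466482665414877
```

```bash
python3 -m pendant '[0,0,0,0,0,-0.122,0, 0,0,0,0,0,-0.122,0, 0,0,0,0,0,-0.122,0, -0.024,-0.032,0,0,0,0,0.3, -0.024,-0.032,0,0,0,0,0.5, -0.024,-0.032,0,0,0,0,0.5, -0.024,-0.032,0,0,0,0,0.5, -0.024,-0.032,0,0,0,0,0.5]' 20
python3 -m pendant '[-0.024,-0.032,0,0,0,0,0.5, -0.024,-0.032,0,0,0,0,0.5, -0.024,-0.032,0,0,0,0,0.5, -0.024,-0.032,0,0,0,0,0.5, -0.024,-0.032,0,0,0,0,0.5, -0.024,-0.032,0,0,0,0,0.5, -0.024,-0.032,0,0,0,0,0.5, -0.024,-0.032,0,0,0,0,0.5]'
python3 -m pendant '[-0.024,-0.032,0,0,0,0,0.5, -0.024,-0.032,0,0,0,0,0.5, 0,0,0,0,0,0,0.5]'
python3 -c "
from h import *
delta([.559,.0565,.074],1.62)"
```

```text
time_s: 0.9
ee_pos: [0.3001, 0.367, 0.2053]
tcp_rot: [0.076, -3.14, 0.0]
contact_force: [0.9, 0.5, 0.6]
grip_width: 0.0574
time_s: 1.7
ee_pos: [0.5043, 0.1204, 0.2053]
tcp_rot: [0.075, -3.14, 0.0]
contact_force: [0.1, 1.3, -0.6]
grip_width: 0.047
time_s: 2.0
ee_pos: [0.5562, 0.0571, 0.2045]
tcp_rot: [0.07, -3.14, 0.001]
contact_force: [-0.2, 0.5, -0.3]
grip_width: 0.0468
t 2.0 pos [0.5562 0.0571 0.2045] jaw yaw 1.6155 tilt 0.06 q6 -1.578 w 0.0468 F [-0.2  0.5 -0.3]
 turn rv (tool) [-0.0005 -0.001  -0.0045]  shift now-axes [-0.0029 -0.0007  0.1305]  shift after turn [-0.0028 -0.0008  0.1305] rows 2.6 0.030118040113021514
```

```bash
python3 -m pendant '[-0.003,-0.001,0.03,0,0,0,0.5, 0,0,0.03,0,0,0,0.5, 0,0,0.03,0,0,0,0.5, 0,0,0.02,0,0,0,0.5, 0,0,0.015,0,0,0,0.5, 0,0,0.005,0,0,0,0.5, 0,0,0,0,0,0,0.5, 0,0,0,0,0,0,1]' 15
python3 -m pendant '[0,0,0,0,0,0,1, 0,0,0,0,0,0,1, 0,0,0,0,0,0,1, 0,0,0,0,0,0,1, 0,0,0,0,0,0,1]' 
python3 -m pendant '[0,0,-0.02,0,0,0,1, 0,0,-0.03,0,0,0,1, 0,0,-0.04,0,0,0,1, 0,0,-0.04,0,0,0,1, 0,0,0,0,0,0,1]' 
python3 -c "
from h import *
delta([.634,-.264,.205])
cv2.imwrite('pics/s1.png',cv2.resize(capture('side')[130:330,230:450,::-1],None,fx=3,fy=3))"
```

```text
time_s: 2.8
ee_pos: [0.5579, 0.0597, 0.0763]
tcp_rot: [-0.076, 3.14, 0.0]
contact_force: [-0.0, 0.6, 0.7]
grip_width: 0.042
time_s: 3.3
ee_pos: [0.5578, 0.0595, 0.0759]
tcp_rot: [-0.076, 3.14, 0.0]
contact_force: [0.2, 0.3, 3.9]
grip_width: 0.0195
time_s: 3.8
ee_pos: [0.5594, 0.0596, 0.2108]
tcp_rot: [-0.076, 3.132, 0.0]
contact_force: [0.5, 0.4, 0.2]
grip_width: 0.0194
t 3.8 pos [0.5594 0.0596 0.2108] jaw yaw 1.619 tilt 0.48 q6 -1.578 w 0.0194 F [0.5 0.4 0.2]
 turn rv (tool) [-0.0001  0.0084  0.    ]  shift now-axes [-0.0589 -0.3268  0.0064]  shift after turn [-0.0589 -0.3268  0.0058] rows 6.6 0.0
```

View pics/s1.png

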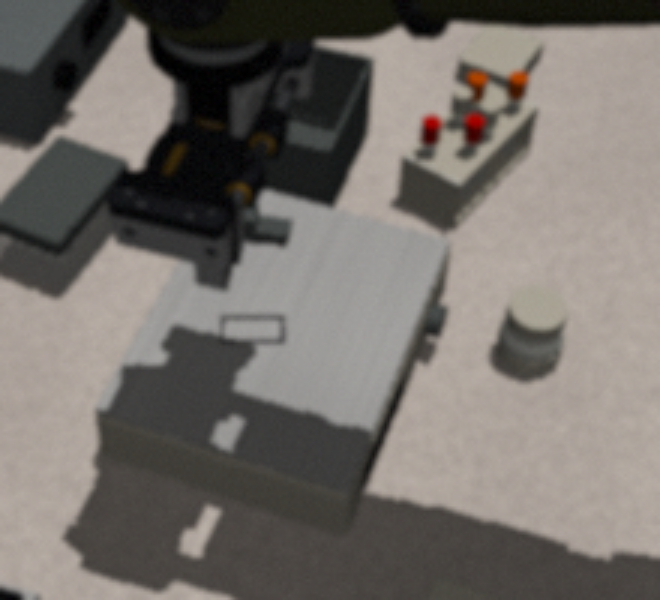

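```bash
python3 -m pendant '[-0.0066,-0.036,0,0,0,0,1, -0.0066,-0.036,0,0,0,0,1, -0.0066,-0.036,0,0,0,0,1, -0.0066,-0.036,0,0,0,0,1, -0.0066,-0.036,0,0,0,0,1, -0.0066,-0.036,0,0,0,0,1, -0.0066,-0.036,0,0,0,0,1, -0.0066,-0.036,0,0,0,0,1]' 
python3 -m pendant '[-0.006,-0.036,0,0,0,0,1, 0,0,0,0,0,0,1, 0,0,0.04,0,0,0,1, 0,0,0.04,0,0,0,1, 0,0,0.04,0,0,0,1, 0,0,0,0,0,0,1, 0,0,0,0,0,0,0.5, 0,0,0,0,0,0,0.5]' 
python3 -m pendant '[0,0,0,0,0,0,0.5, 0,0,0,0,0,0,0.5, 0,0,-0.04,0,0,0,0.5, 0,0,-0.04,0,0,0,0.5, 0,0,-0.04,0,0,0,0.5, 0,0,0,0,0,0,0.5]' 
python3 -c "
from h import *
delta([.591,-.1075,.195],1.75)"
```

```text
time_s: 4.65
ee_pos: [0.6239, -0.227, 0.2033]
tcp_rot: [0.076, -3.138, -0.002]
contact_force: [0.0, -0.0, 0.5]
grip_width: 0.0194
time_s: 5.45
ee_pos: [0.6329, -0.2615, 0.088]
tcp_rot: [-0.076, 3.138, -0.002]
contact_force: [0.3, 0.1, 0.6]
grip_width: 0.0322
time_s: 6.05
ee_pos: [0.6336, -0.2621, 0.2129]
tcp_rot: [-0.076, 3.131, -0.008]
contact_force: [0.8, 0.2, 0.2]
grip_width: 0.0469
t 6.05 pos [ 0.6336 -0.2621  0.2129] jaw yaw 1.619 tilt 0.61 q6 -2.065 w 0.0469 F [0.8 0.2 0.2]
 turn rv (tool) [-0.0056  0.009  -0.131 ]  shift now-axes [0.0353 0.1565 0.0168]  shift after turn [0.0144 0.1597 0.0179] rows 3.2 0.8733877401542708
```

```bash
python3 -m pendant '[0,0,0,0,0,-0.141,0.5, 0.004,0.04,0,0,0,0,0.5, 0.004,0.04,0,0,0,0,0.5, 0.004,0.04,0,0,0,0,0.5, 0.004,0.04,0,0,0,0,0.5, 0,0,0,0,0,0,0.5, 0,0,0,0,0,0,0.5]' 
python3 -c "
from h import *
delta([.592,-.105,.074],1.76)
for n,b in (('side',(160,290,230,380)),('top',(190,320,260,400))):
  cv2.imwrite('pics/c_%s.png'%n,cv2.resize(capture(n)[b[0]:b[1],b[2]:b[3],::-1],None,fx=4,fy=4)*1)"
```

```text
time_s: 6.75
ee_pos: [0.5862, -0.1068, 0.2059]
tcp_rot: [-0.299, 3.127, -0.001]
contact_force: [-0.7, -1.3, 0.9]
grip_width: 0.0473
t 6.75 pos [ 0.5862 -0.1068  0.2059] jaw yaw 1.7612 tilt 0.05 q6 -2.003 w 0.0473 F [-0.7 -1.3  0.9]
 turn rv (tool) [-0.0005  0.0007  0.0012]  shift now-axes [-0.0059  0.0007  0.1319]  shift after turn [-0.006   0.0007  0.1319] rows 2.6 0.008019486714595144
```

View pics/c_side.png

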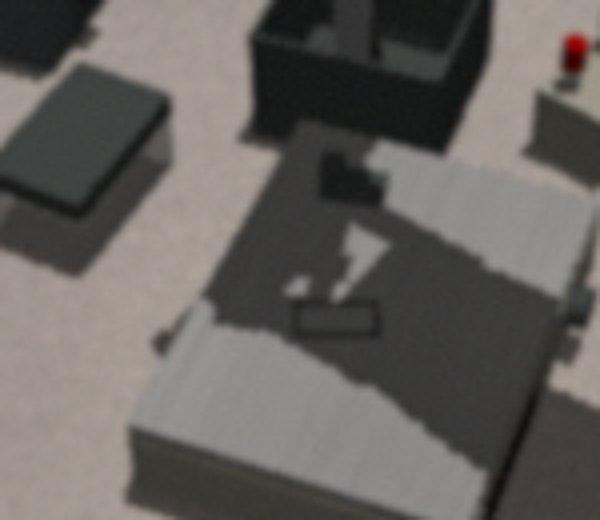

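The chip is undisturbed at crop (350,180), and the stopper is no longer on the plate. I'll go down on the chip.

```bash
python3 -m pendant '[-0.006,0.001,0.03,0,0,0,0.5, 0,0,0.03,0,0,0,0.5, 0,0,0.03,0,0,0,0.5, 0,0,0.02,0,0,0,0.5, 0,0,0.016,0,0,0,0.5, 0,0,0.005,0,0,0,0.5, 0,0,0,0,0,0,0.5, 0,0,0,0,0,0,1]' 15
python3 -m pendant '[0,0,0,0,0,0,1, 0,0,0,0,0,0,1, 0,0,0,0,0,0,1, 0,0,0,0,0,0,1, 0,0,0,0,0,0,1]' 
python3 -m pendant '[0,0,-0.02,0,0,0,1, 0,0,-0.03,0,0,0,1, 0,0,-0.04,0,0,0,1, 0,0,-0.04,0,0,0,1, 0,0,0,0,0,0,1, 0,0,0,0,0,0,1]' 
python3 -c "
from h import *
delta([.634,-.262,.2])
for n,b in (('side',(140,290,230,380)),):
  cv2.imwrite('pics/d_%s.png'%n,cv2.resize(capture(n)[b[0]:b[1],b[2]:b[3],::-1],None,fx=4,fy=4)*1)"
```

```text
time_s: 7.65
ee_pos: [0.5923, -0.1056, 0.0753]
tcp_rot: [-0.296, 3.127, -0.001]
contact_force: [-0.1, 0.2, -0.1]
grip_width: 0.0421
time_s: 8.15
ee_pos: [0.5921, -0.1051, 0.075]
tcp_rot: [-0.297, 3.127, -0.0]
contact_force: [-0.3, 0.9, 4.1]
grip_width: 0.0199
time_s: 8.75
ee_pos: [0.5919, -0.105, 0.2047]
tcp_rot: [-0.297, 3.127, -0.0]
contact_force: [0.6, -0.8, -0.8]
grip_width: 0.0197
t 8.75 pos [ 0.5919 -0.105   0.2047] jaw yaw 1.7601 tilt 0.05 q6 -1.997 w 0.0197 F [ 0.6 -0.8 -0.8]
 turn rv (tool) [-0.0004  0.0009  0.    ]  shift now-axes [-0.0118 -0.1621  0.0048]  shift after turn [-0.0118 -0.1621  0.0047] rows 3.3 0.0
```

View pics/d_side.png

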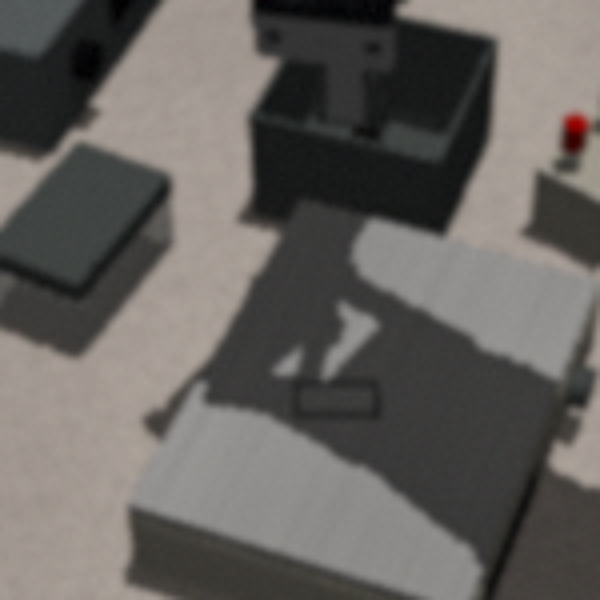

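The chip is off the plate and gripped at 19.7 mm. Next I'll carry it to the bin.

```bash
python3 -m pendant '[-0.0024,-0.033,0,0,0,0,1, -0.0024,-0.033,0,0,0,0,1, -0.0024,-0.033,0,0,0,0,1, -0.0024,-0.033,0,0,0,0,1, -0.0024,-0.03,0,0,0,0,1, 0,0,0,0,0,0,1, 0,0,0.03,0,0,0,1, 0,0,0.04,0,0,0,1]' 
python3 -m pendant '[0,0,0.04,0,0,0,1, 0,0,0,0,0,0,1, 0,0,0,0,0,0,0.5, 0,0,0,0,0,0,0.5, 0,0,0,0,0,0,0.5, 0,0,0,0,0,0,0.5, 0,0,-0.03,0,0,0,0.5, 0,0,-0.04,0,0,0,0.5]' 
python3 -m pendant '[0,0,-0.04,0,0,0,0.5, 0,0,-0.04,0,0,0,0.5, 0,0,0,0,0,0,0.5]' 
python3 -c "
from h import *
delta([.639,.280,.245],1.65)
for n,b in (('side',(120,270,270,420)),('top',(190,320,260,460))):
  cv2.imwrite('pics/e_%s.png'%n,cv2.resize(capture(n)[b[0]:b[1],b[2]:b[3],::-1],None,fx=4,fy=4)*1)"
```

```text
time_s: 9.6
ee_pos: [0.6343, -0.2616, 0.1338]
tcp_rot: [-0.297, 3.126, -0.001]
contact_force: [0.2, -0.3, -0.5]
grip_width: 0.0198
time_s: 10.4
ee_pos: [0.6334, -0.2615, 0.164]
tcp_rot: [0.296, -3.125, -0.003]
contact_force: [0.7, 0.2, -0.1]
grip_width: 0.0468
time_s: 10.7
ee_pos: [0.6354, -0.2625, 0.252]
tcp_rot: [-0.296, 3.119, -0.009]
contact_force: [0.2, -0.4, 0.2]
grip_width: 0.0469
t 10.7 pos [ 0.6354 -0.2625  0.252 ] jaw yaw 1.76 tilt 0.61 q6 -2.205 w 0.0469 F [ 0.2 -0.4  0.2]
 turn rv (tool) [-0.0058  0.0088  0.11  ]  shift now-axes [-0.1055  0.5322  0.0045]  shift after turn [-0.0465  0.5405  0.007 ] rows 10.9 0.7330696432951604
```

View pics/e_side.png

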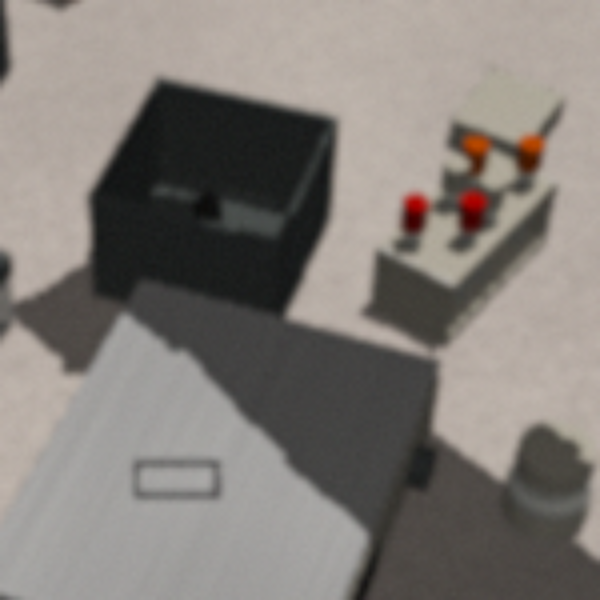

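View pics/e_top.png

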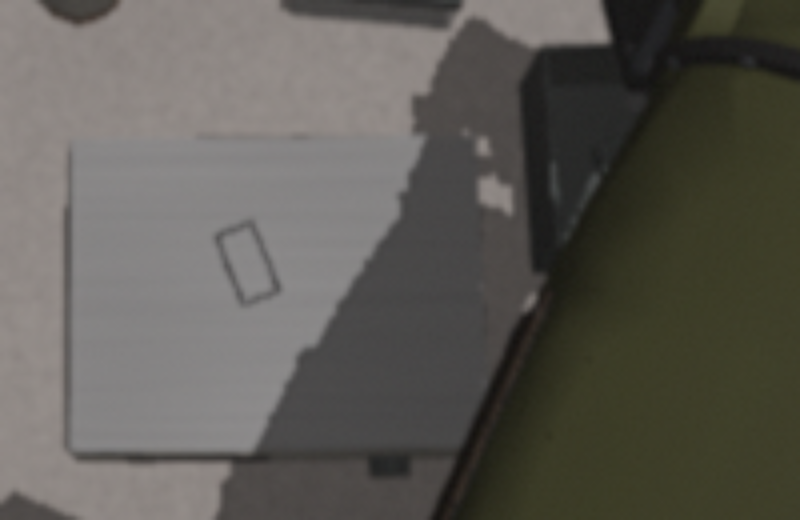

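```bash
python3 -m pendant '[0,0,0,0,0,0.11,0.4, -0.0033,0.0386,0,0,0,0,0.4, -0.0033,0.0386,0,0,0,0,0.4, -0.0033,0.0386,0,0,0,0,0.4, -0.0033,0.0386,0,0,0,0,0.4, -0.0033,0.0386,0,0,0,0,0.4, -0.0033,0.0386,0,0,0,0,0.4, -0.0033,0.0386,0,0,0,0,0.4]' 
python3 -m pendant '[-0.0033,0.0386,0,0,0,0,0.4, -0.0033,0.0386,0,0,0,0,0.4, -0.0033,0.0386,0,0,0,0,0.4, -0.0033,0.0386,0,0,0,0,0.4, -0.0033,0.0386,0,0,0,0,0.4, -0.0033,0.0386,0,0,0,0,0.4, 0,0,0,0,0,0,0.4, 0,0,0,0,0,0,0.4]' 
python3 -c "
from h import *
delta([.639,.281,.109],1.65)
for n,b in (('side',(260,400,170,320)),('top',(150,320,360,460))):
  cv2.imwrite('pics/f_%s.png'%n,cv2.resize(capture(n)[b[0]:b[1],b[2]:b[3],::-1],None,fx=4,fy=4)*1)"
```

```text
time_s: 11.6
ee_pos: [0.6351, 0.0109, 0.243]
tcp_rot: [0.124, -3.137, -0.0]
contact_force: [-0.0, 0.6, 0.8]
grip_width: 0.0565
time_s: 12.4
ee_pos: [0.6367, 0.2422, 0.2428]
tcp_rot: [0.126, -3.137, 0.001]
contact_force: [-0.1, 0.5, -0.1]
grip_width: 0.0568
t 12.4 pos [0.6367 0.2422 0.2428] jaw yaw 1.6513 tilt 0.14 q6 -1.342 w 0.0568 F [-0.1  0.5 -0.1]
 turn rv (tool) [-0.0007 -0.0024  0.0013]  shift now-axes [-0.0058  0.0386  0.1337]  shift after turn [-0.0054  0.0385  0.1338] rows 2.8 0.008758817024133355
```

View pics/f_side.png

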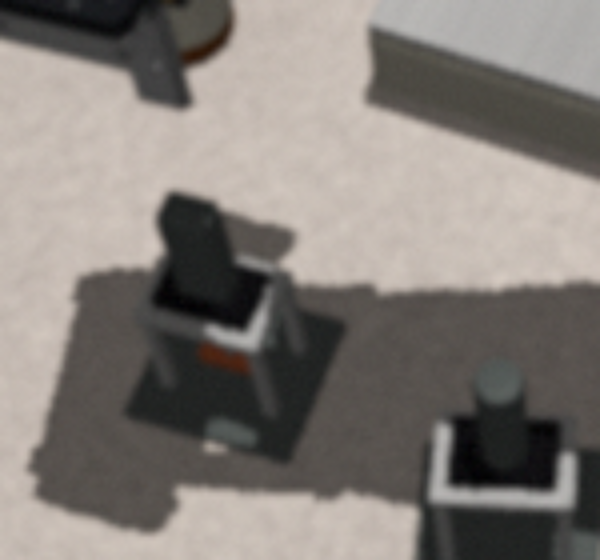

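View pics/f_top.png

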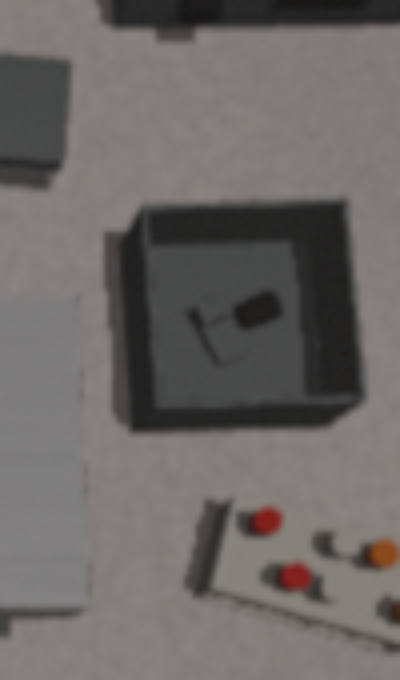

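Both pieces lie inside the bin: the stopper at top crop (258,310) and the chip at (215,335). On to the probe.

```bash
python3 -m pendant '[-0.003,0.02,0,0,0,0,0.4, -0.0025,0.0185,0,0,0,0,0.4, 0,0,0,0,0,0,0.4, 0,0,0.03,0,0,0,0.4, 0,0,0.03,0,0,0,0.4, 0,0,0.03,0,0,0,0.4, 0,0,0,0,0,0,0.4]' 
python3 -c "
from h import *
delta([.639,.281,.109],1.65)
for n,b in (('side',(260,400,170,320)),('top',(180,320,140,280))):
  cv2.imwrite('pics/g_%s.png'%n,cv2.resize(capture(n)[b[0]:b[1],b[2]:b[3],::-1],None,fx=4,fy=4)*1)"
```

```text
time_s: 13.2
ee_pos: [0.6383, 0.2783, 0.15]
tcp_rot: [0.122, -3.132, 0.004]
contact_force: [-0.3, -0.1, 0.1]
grip_width: 0.0566
t 13.2 pos [0.6383 0.2783 0.15  ] jaw yaw 1.6486 tilt 0.42 q6 -1.29 w 0.0566 F [-0.3 -0.1  0.1]
 turn rv (tool) [-0.0022 -0.0069 -0.0014]  shift now-axes [-0.0012  0.0027  0.041 ]  shift after turn [-0.001   0.0026  0.041 ] rows 0.8 0.009334582815892686
```

View pics/g_side.png

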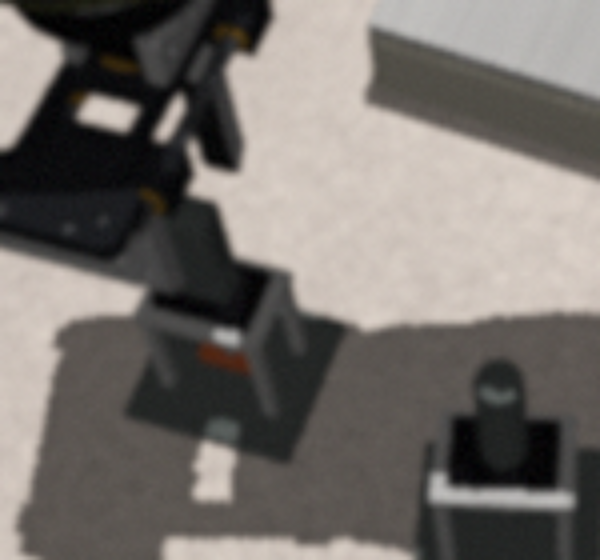

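View pics/g_top.png

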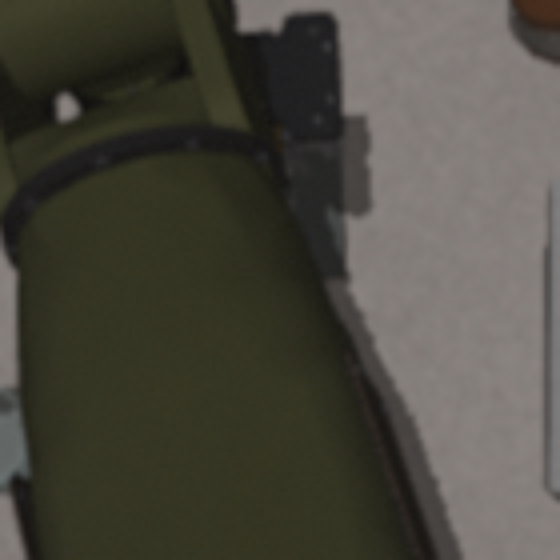

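The fingers straddle the handle in the side view.

```bash
python3 -m pendant '[-0.001,0.0025,0.02,0,0,0,0.4, 0,0,0.015,0,0,0,0.4, 0,0,0.005,0,0,0,0.4, 0,0,0,0,0,0,0.4, 0,0,0,0,0,0,1, 0,0,0,0,0,0,1, 0,0,0,0,0,0,1, 0,0,0,0,0,0,1]' 30
python3 -m pendant '[0,0,0,0,0,0,1, 0,0,0,0,0,0,1, 0,0,0,0,0,0,1]' 
python3 -c "
from h import *
delta([.639,.281,.198],1.65)"
```

```text
time_s: 14.1
ee_pos: [0.6405, 0.2831, 0.1149]
tcp_rot: [-0.124, 3.139, 0.0]
contact_force: [-0.0, 0.6, -0.4]
grip_width: 0.0276
time_s: 14.4
ee_pos: [0.6405, 0.283, 0.1146]
tcp_rot: [-0.124, 3.139, -0.0]
contact_force: [0.6, -1.7, 1.3]
grip_width: 0.0182
t 14.4 pos [0.6405 0.283  0.1146] jaw yaw 1.65 tilt 0.01 q6 -1.286 w 0.0182 F [ 0.6 -1.7  1.3]
 turn rv (tool) [-0.0001  0.0002 -0.    ]  shift now-axes [ 0.0016 -0.0019 -0.0834]  shift after turn [ 0.0016 -0.0019 -0.0834] rows 1.7 8.93548277443775e-06
```

```bash
python3 -m pendant '[0,0,-0.01,0,0,0,1, 0,0,-0.015,0,0,0,1, 0,0,-0.02,0,0,0,1, 0,0,-0.02,0,0,0,1, 0,0,-0.02,0,0,0,1, 0,0,-0.02,0,0,0,1, 0,0,0,0,0,0,1, 0,0,0,0,0,0,1]' 
python3 -c "
from h import *
delta([.5655,-.008,.222],.375+np.pi/2)
for n,b in (('side',(230,380,170,320)),):
  cv2.imwrite('pics/h_%s.png'%n,cv2.resize(capture(n)[b[0]:b[1],b[2]:b[3],::-1],None,fx=4,fy=4)*1)"
```

```text
time_s: 15.2
ee_pos: [0.6407, 0.2833, 0.2209]
tcp_rot: [-0.124, 3.137, 0.001]
contact_force: [0.7, 0.2, -0.2]
grip_width: 0.0007
t 15.2 pos [0.6407 0.2833 0.2209] jaw yaw 1.6501 tilt 0.12 q6 -1.286 w 0.0007 F [ 0.7  0.2 -0.2]
 turn rv (tool) [ 0.0003  0.0021 -0.2957]  shift now-axes [ 0.098  -0.2844 -0.0014]  shift after turn [ 0.1767 -0.2435 -0.0011] rows 6.0 1.9715465821998488
```

View pics/h_side.png

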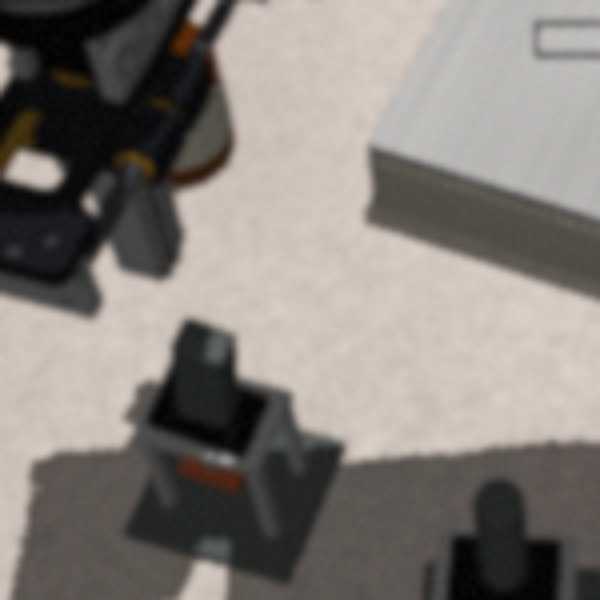

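The grip slipped: the opening is now 0.7 mm and the handle is still in the stand. It may have shifted, so I'll retreat, open and re-measure.

```bash
python3 -m pendant '[0,0,-0.01,0,0,0,0.4, 0,-0.04,0,0,0,0,0.4, 0,-0.04,0,0,0,0,0.4, 0,-0.04,0,0,0,0,0.4, 0,-0.04,0,0,0,0,0.4, 0,-0.04,0,0,0,0,0.4, 0,0,0,0,0,0,0.4]'
python3 - <<'E'
from h import *
delta([.64,.28,.24])
for n,b in (('side',(285,385,190,290)),('top',(195,265,170,240))):
  im=capture(n); cv2.imwrite('pics/i_%s_full.png'%n,im[:,:,::-1])
  c=cv2.resize(im[b[0]:b[1],b[2]:b[3],::-1],None,fx=6,fy=6,interpolation=cv2.INTER_CUBIC)
  cv2.imwrite('pics/i_%s.png'%n,np.clip(c*1.8,0,255).astype(np.uint8))
E
```

```text
time_s: 15.95
ee_pos: [0.6568, 0.0792, 0.2312]
tcp_rot: [-0.117, 3.137, -0.001]
contact_force: [0.1, 0.7, 0.2]
grip_width: 0.0531
t 15.95 pos [0.6568 0.0792 0.2312] jaw yaw 1.6454 tilt 0.13 q6 -1.58 w 0.0531 F [0.1 0.7 0.2]
 turn rv (tool) [-0.0007  0.0021  0.    ]  shift now-axes [ 0.0018  0.2014 -0.009 ]  shift after turn [ 0.0018  0.2015 -0.0088] rows 4.0 0.0
```

View pics/i_side.png

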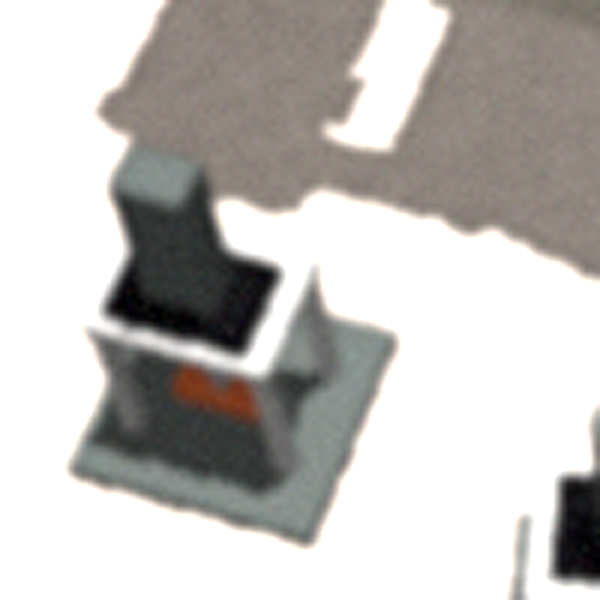

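View pics/i_top.png

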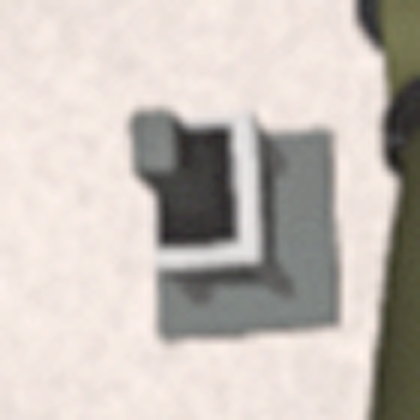

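```bash
python3 - <<'E'
import cv2,numpy as np
for n,b in (('side',(295,335,200,250)),('top',(205,245,185,225))):
  r=[]
  for f in (f'pics/{n}0.png',f'pics/i_{n}_full.png'):
    im=cv2.imread(f)[b[0]:b[1],b[2]:b[3]]
    r.append(np.clip(cv2.resize(im,None,fx=8,fy=8,interpolation=cv2.INTER_CUBIC)*1.8,0,255).astype(np.uint8))
  c=np.hstack(r)
  for y in range(0,c.shape[0],40): c[y]=(0,255,0)
  for x in range(0,c.shape[1],40): c[:,x]=(0,255,0)
  cv2.imwrite(f'pics/cmp_{n}.png',c)
E
```

```text
(no output)
```

View pics/cmp_side.png

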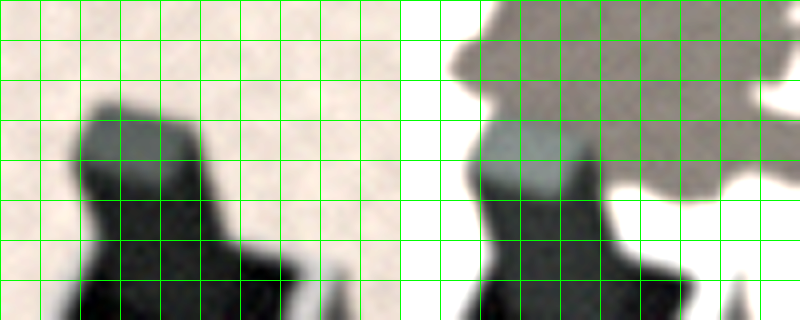

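View pics/cmp_top.png

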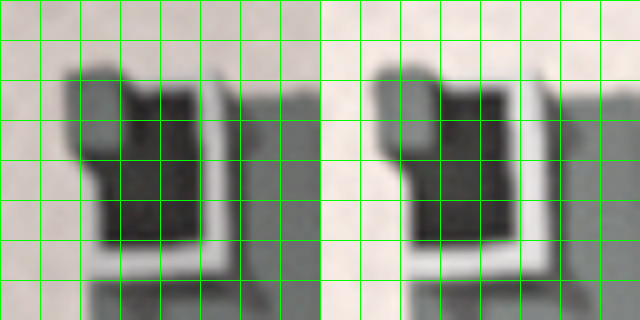

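```bash
python3 - <<'E'
import cv2,numpy as np
from h import get_calibration
def pc(n,b):
    a,c=[cv2.cvtColor(cv2.imread(f),cv2.COLOR_BGR2GRAY)[b[0]:b[1],b[2]:b[3]].astype(np.float32) for f in (f'pics/{n}0.png',f'pics/i_{n}_full.png')]
    a,c=[cv2.createCLAHE(1).apply(v.astype(np.uint8)).astype(np.float32) for v in (a,c)]
    w=cv2.createHanningWindow(a.shape[::-1],cv2.CV_32F)
    print(n,b,cv2.phaseCorrelate(a,c,w))
pc('top',(100,180,90,230));pc('top',(205,260,190,235));pc('top',(270,325,175,225));pc('top',(320,370,225,285));pc('top',(270,320,115,160))
pc('side',(290,440,0,140));pc('side',(305,375,200,260));pc('side',(345,415,270,325));pc('side',(310,375,350,405));pc('side',(430,480,235,285))
E
```

```text
top (100, 180, 90, 230) ((-0.0011810803857770225, -0.06254934041126603), 1.0152807927793928)
top (205, 260, 190, 235) ((0.3598072653013169, -0.04781010398472674), 0.9558008963973433)
top (270, 325, 175, 225) ((0.21428243150647575, -0.04928123984351629), 1.0118262570699057)
top (320, 370, 225, 285) ((1.0489923806221313, 1.1563058735956417), 0.32185005823771157)
top (270, 320, 115, 160) ((0.4489394271425766, -0.026738525807541436), 0.9605342534383138)
side (290, 440, 0, 140) ((-0.09797297569279806, -0.03764131673807469), 1.1448801989025539)
side (305, 375, 200, 260) ((-0.27796343336209617, 0.5369915734900488), 1.0105451265970866)
side (345, 415, 270, 325) ((-0.020707025129549805, -0.08211189360584825), 1.1463508464671948)
side (310, 375, 350, 405) ((-0.324275023493783, 0.2453099529600138), 0.6679201589690315)
side (430, 480, 235, 285) ((0.11737827216865782, 0.15812309199753471), 1.0401904266357422)
```

```bash
python3 - <<'E'
import cv2,numpy as np
a,c=[cv2.cvtColor(cv2.imread(f),cv2.COLOR_BGR2GRAY) for f in ('pics/top0.png','pics/i_top_full.png')]
for r in (218,224,228): print(r); print(a[r,188:236]);print(c[r,188:236])
for n in('top','side'):
  a,c=[cv2.cvtColor(cv2.imread(f),cv2.COLOR_BGR2GRAY) for f in (f'pics/{n}0.png',f'pics/i_{n}_full.png')]
  d=cv2.absdiff(a,c); print(n,a.mean(),c.mean())
  cv2.imwrite(f'pics/diff_{n}.png',np.clip(d*3.,0,255).astype(np.uint8))
E
```

```text
218
[114 111 109 109 101  71  59  59  58  61  63  59  43  27  21  24  27  26
  25  22  26  52  89 100  84  49  42  53  60  62  60  60  59  59  60  60
  61  80 105 109 111 113 111 111 112 111 110 110]
[133 132 128 115  79  67  71  73  74  74  64  42  28  26  28  32  27  28
  28  33  76 119 124 119  97  58  51  63  69  71  71  72  70  68  70  68
  72  94 121 127 130 130 130 130 126  98  53  37]
224
[110 110 110 114 113  97  69  42  32  33  35  34  34  31  29  30  31  32
  29  27  25  32  70 104  97  56  33  43  54  60  61  63  61  62  62  61
  58  72 107 114 111 110 109 111 112 112 110 110]
[130 128 129 127 106  71  47  40  41  41  41  39  37  35  35  35  36  31
  26  32  62 104 124 126 113  65  38  49  64  68  71  72  72  72  71  70
  67  85 125 133 129 128 127 130 132 132 123 100]
228
[110 111 112 112 110 112 112 108  92  54  28  31  32  34  32  32  31  31
  31  26  25  33  68 103  99  63  37  45  60  61  62  62  61  61  61  59
  58  75 106 111 109 109 111 110 110 110 110 110]
[130 130 132 131 130 132 131 115  63  33  37  36  39  37  37  35  35  35
  31  27  40  83 122 128 114  74  42  52  69  72  72  72  71  72  71  71
  68  88 124 128 127 128 128 128 128 129 126 109]
top 90.08537109375 99.65353841145833
side 83.31149088541666 94.60472330729166
```

View pics/diff_top.png

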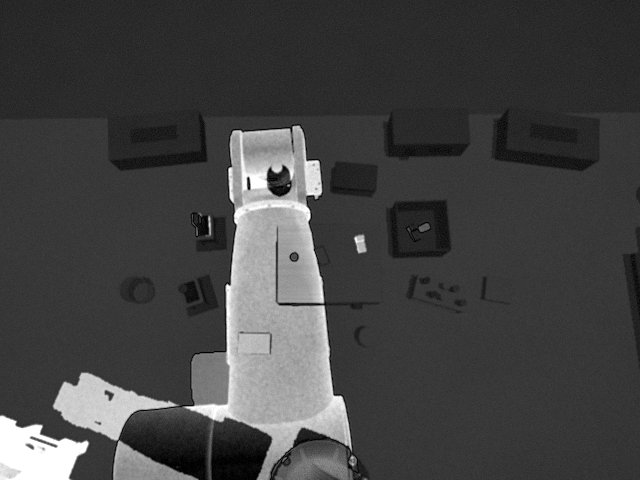

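View pics/diff_side.png

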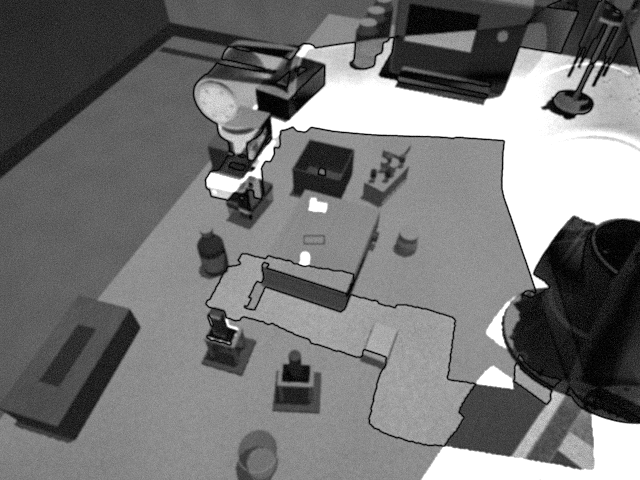

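```bash
python3 - <<'E'
import cv2,numpy as np
a,c=[cv2.cvtColor(cv2.imread(f),cv2.COLOR_BGR2GRAY).astype(int) for f in ('pics/top0.png','pics/i_top_full.png')]
print('handle top edge');print(a[208:222,196]);print((c[208:222,195]/1.17).astype(int))
print('collar');print(a[208:250,204:207].mean(1).astype(int));print((c[208:250,203:206].mean(1)/1.17).astype(int))
a,c=[cv2.cvtColor(cv2.imread(f),cv2.COLOR_BGR2GRAY).astype(int) for f in ('pics/side0.png','pics/i_side_full.png')]
for r in (322,326,330): print('side row',r);print(a[r,205:250]);print(c[r,205:250])
E
```

```text
handle top edge
[110 110 111 109 105  84  61  59  61  60  58  61  61  62]
[108 109 110 111 102  81  63  59  60  60  62  60  63  64]
collar
[112 112 112 111 110 110 106  91  58  29  26  28  29  29  28  29  30  30
  30  30  31  31  28  28  27  25  25  42  80 103  94  68  41  36  44  52
  55  58  61  61  62  59]
[112 113 110 109 110 109 106  90  55  28  24  27  28  28  28  29  29  29
  29  29  29  29  27  26  25  24  26  47  83 102  96  72  43  35  42  47
  49  55  60  62  61  60]
side row 322
[129 134 136 135 129 112  77  38  20  17  20  19  19  18  19  21  19  16
  18  13  15  27  61 101 126 132 132 128 127 125 125 130 131 132 130 129
 130 128 128 129 131 134 131 128 129]
[178 181 184 176 141  83  39  26  28  31  29  30  28  30  27  31  28  29
  28  24  48 103 150 176 181 181 179 179 178 173 170 175 180 181 178 178
 179 177 178 177 182 183 179 177 176]
side row 326
[130 130 132 125 121 109  78  42  20  18  19  21  14  20  20  16  21  20
  19  18  19  12  17  23  35  50  62  78  88  95 102 111 119 125 128 129
 131 132 131 132 128 130 130 129 127]
[178 180 180 175 167 138  89  43  27  28  30  29  28  24  27  28  29  27
  28  27  24  39  70 108 131 144 151 159 163 165 168 168 168 173 176 175
 178 179 181 181 177 176 175 176 175]
side row 330
[127 127 121 107  80  42  16   5   5  14  14  17  19  21  22  20  20  19
  18  17  20  16  16  18  10   6  10   7   5   1   8  32  74 102 114 110
  94  80 100 122 128 127 122 122 125]
[174 172 167 150 113  63  22  15  24  31  30  30  29  30  29  29  31  28
  30  26  29  25  20  22  13  12   9  10   9  14  34  77 129 160 160 155
 128 114 139 168 176 173 169 170 174]
```

Cause: my grip pushed the probe about 2 mm in +y (1.0–1.2 px in the top view; the stand didn't move), so the foot caught under the hole's edge. This time I'll grip, centre it at y ≈ 0.281, and lift in checked steps.

```bash
python3 -m pendant '[0.001,0.04,0,0,0,0,0.4, 0,0.04,0,0,0,0,0.4, 0,0.04,0,0,0,0,0.4, 0,0.04,0,0,0,0,0.4, 0,0.04,0,0,0,0,0.4, 0,0.002,0,0,0,0,0.4, 0,0,0,0,0,0,0.4, 0,0,0,0,0,0,0.4]'
python3 -c "
from h import *
delta([.640,.283,.113],1.65)"
```

```text
time_s: 16.85
ee_pos: [0.6392, 0.285, 0.2298]
tcp_rot: [-0.125, 3.139, -0.0]
contact_force: [-0.8, -0.2, 0.3]
grip_width: 0.0561
t 16.85 pos [0.6392 0.285  0.2298] jaw yaw 1.6503 tilt 0.02 q6 -1.283 w 0.0561 F [-0.8 -0.2  0.3]
 turn rv (tool) [-0.      0.0004  0.0003]  shift now-axes [-0.0006 -0.002   0.1168]  shift after turn [-0.0006 -0.002   0.1168] rows 2.3 0.001679309826273882
```

```bash
python3 -m pendant '[0,-0.002,0.03,0,0,0,0.4, 0,0,0.03,0,0,0,0.4, 0,0,0.03,0,0,0,0.4, 0,0,0.02,0,0,0,0.4, 0,0,0.006,0,0,0,0.4, 0,0,0,0,0,0,0.4, 0,0,0,0,0,0,0.4, 0,0,0,0,0,0,0.6]' 40
python3 -m pendant '[0,0,0,0,0,0,0.7, 0,0,0,0,0,0,0.8, 0,0,0,0,0,0,1, 0,0,0,0,0,0,1, 0,0,0,0,0,0,1, 0,0,0,0,0,0,1, 0,0,0,0,0,0,1]'
python3 -c "
from h import *
delta([.640,.281,.113],1.65)"
```

```text
time_s: 17.65
ee_pos: [0.64, 0.283, 0.1151]
tcp_rot: [-0.124, 3.137, 0.001]
contact_force: [1.0, -0.2, -0.3]
grip_width: 0.0513
time_s: 18.35
ee_pos: [0.6394, 0.283, 0.1134]
tcp_rot: [0.124, -3.139, 0.0]
contact_force: [0.3, -0.7, 0.5]
grip_width: 0.0181
t 18.35 pos [0.6394 0.283  0.1134] jaw yaw 1.65 tilt 0.0 q6 -1.286 w 0.0181 F [ 0.3 -0.7  0.5]
 turn rv (tool) [-0.     -0.0001 -0.    ]  shift now-axes [-0.0004 -0.002   0.0004]  shift after turn [-0.0004 -0.002   0.0004] rows 0.0 0.0002703698030911047
```

```bash
python3 -m pendant '[0,0,-0.005,0,0,0,1, 0,-0.002,-0.005,0,0,0,1, 0,0,-0.01,0,0,0,1, 0,0,-0.015,0,0,0,1, 0,0,0,0,0,0,1, 0,0,0,0,0,0,1]'
python3 -c "
from h import *
delta([.640,.281,.113],1.65)
for n,b in (('side',(285,385,190,290)),):
  im=capture(n)
  c=cv2.resize(im[b[0]:b[1],b[2]:b[3],::-1],None,fx=6,fy=6,interpolation=cv2.INTER_CUBIC)
  cv2.imwrite('pics/j_%s.png'%n,np.clip(c*2.5,0,255).astype(np.uint8))"
```

```text
time_s: 18.95
ee_pos: [0.6397, 0.2811, 0.1491]
tcp_rot: [-0.124, 3.138, 0.001]
contact_force: [0.4, -0.3, -2.3]
grip_width: 0.0179
t 18.95 pos [0.6397 0.2811 0.1491] jaw yaw 1.65 tilt 0.06 q6 -1.288 w 0.0179 F [ 0.4 -0.3 -2.3]
 turn rv (tool) [0.0003 0.001  0.    ]  shift now-axes [-0.0002 -0.0002  0.0361]  shift after turn [-0.0003 -0.0001  0.0361] rows 0.7 0.00014613295609885077
```

View pics/j_side.png

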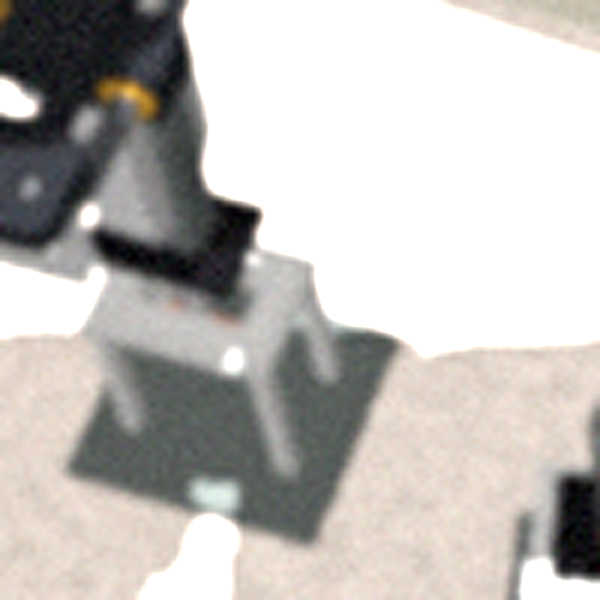

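The probe is lifted about 35 mm: the collar is above the frame and the foot shows below the hole. Continuing slowly.

```bash
python3 -m pendant '[0,0,-0.006,0,0,0,1, 0,0,-0.006,0,0,0,1, 0,0,0,0,0,0,1]'
python3 -m pendant '[0,0,-0.006,0,0,0,1, 0,0,-0.006,0,0,0,1, 0,0,0,0,0,0,1]'
python3 -m pendant '[0,0,-0.006,0,0,0,1, 0,0,-0.006,0,0,0,1, 0,0,0,0,0,0,1]'
python3 -m pendant '[0,0,-0.006,0,0,0,1, 0,0,-0.006,0,0,0,1, 0,0,0,0,0,0,1]'
```

```text
time_s: 19.3
ee_pos: [0.6399, 0.2812, 0.1616]
tcp_rot: [-0.124, 3.138, 0.001]
contact_force: [-0.1, 0.4, -1.7]
grip_width: 0.0176
time_s: 19.6
ee_pos: [0.6399, 0.2812, 0.1737]
tcp_rot: [-0.124, 3.138, 0.001]
contact_force: [0.7, -0.8, -1.1]
grip_width: 0.0177
time_s: 19.9
ee_pos: [0.6399, 0.2812, 0.1857]
tcp_rot: [-0.124, 3.138, 0.001]
contact_force: [-0.2, 0.4, -1.0]
grip_width: 0.018
time_s: 20.2
ee_pos: [0.6399, 0.2812, 0.1977]
tcp_rot: [-0.124, 3.138, 0.001]
contact_force: [-0.3, 0.2, -0.8]
grip_width: 0.0181
```

```bash
python3 -m pendant '[0,0,-0.015,0,0,0,1, 0,0,-0.015,0,0,0,1, 0,0,-0.01,0,0,0,1, 0,0,0,0,0,0,1, 0,0,0,0,0,0,1]'
python3 -c "
from h import *
delta([.5655,-.008,.2376],.375+np.pi/2)
for n,b in (('side',(245,385,190,330)),):
  im=capture(n)
  c=cv2.resize(im[b[0]:b[1],b[2]:b[3],::-1],None,fx=4,fy=4,interpolation=cv2.INTER_CUBIC)
  cv2.imwrite('pics/k_%s.png'%n,np.clip(c*1.8,0,255).astype(np.uint8))"
```

```text
time_s: 20.7
ee_pos: [0.6395, 0.281, 0.2362]
tcp_rot: [0.124, -3.139, 0.0]
contact_force: [0.3, -0.2, -1.2]
grip_width: 0.0181
t 20.7 pos [0.6395 0.281  0.2362] jaw yaw 1.65 tilt 0.02 q6 -1.288 w 0.0181 F [ 0.3 -0.2 -1.2]
 turn rv (tool) [-1.000e-04 -3.000e-04 -2.958e-01]  shift now-axes [ 0.0966 -0.2822 -0.0014]  shift after turn [ 0.1747 -0.2418 -0.0014] rows 6.0 1.9719240020397022
```

View pics/k_side.png

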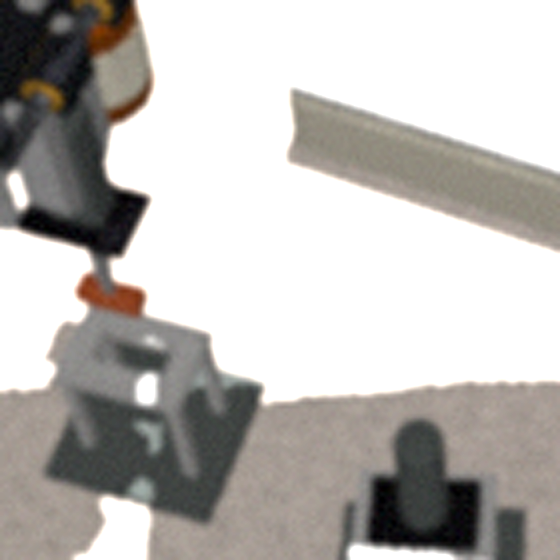

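The probe is clear of the stand (foot at crop 110,295). Carrying it over the outline.

```bash
python3 -m pendant '[0,0,0,0,0,-0.099,1, 0,0,0,0,0,-0.099,1, 0,0,0,0,0,-0.098,1, 0.0175,-0.0242,0,0,0,0,1, 0.0175,-0.0242,0,0,0,0,1, 0.0175,-0.0242,0,0,0,0,1, 0.0175,-0.0242,0,0,0,0,1, 0.0175,-0.0242,0,0,0,0,1]'
python3 -m pendant '[0.0175,-0.0242,0,0,0,0,1, 0.0175,-0.0242,0,0,0,0,1, 0.0175,-0.0242,0,0,0,0,1, 0.0175,-0.0242,0,0,0,0,1, 0.0175,-0.0242,0,0,0,0,1, 0,0,0,0,0,0,1, 0,0,0,0,0,0,1, 0,0,0,0,0,0,1]'
python3 -c "
from h import *
delta([.5655,-.008,.190],.375+np.pi/2)"
python3 -m pendant '[0,0,0.02,0,0,0,1, 0,0,0.02,0,0,0,1, 0,0,0.01,0,0,0,1, 0,0,0,0,0,0,1, 0,0,0,0,0,0,1, 0,0,0,0,0,0,1]'
python3 -c "
from h import *
delta([.5655,-.008,.190],.375+np.pi/2)
for n,b in (('side',(170,290,250,390)),('top',(210,310,260,400))):
  im=capture(n);cv2.imwrite('pics/l_%s_full.png'%n,im[:,:,::-1])
  c=cv2.resize(im[b[0]:b[1],b[2]:b[3],::-1],None,fx=5,fy=5,interpolation=cv2.INTER_CUBIC)
  cv2.imwrite('pics/l_%s.png'%n,np.clip(c*1.6,0,255).astype(np.uint8))"
```

```text
time_s: 21.55
ee_pos: [0.6018, 0.1352, 0.2357]
tcp_rot: [0.586, -3.085, -0.0]
contact_force: [0.4, -0.1, -1.9]
grip_width: 0.0176
time_s: 22.35
ee_pos: [0.5655, -0.0074, 0.2361]
tcp_rot: [0.587, -3.086, -0.0]
contact_force: [0.2, -0.3, -1.0]
grip_width: 0.018
t 22.35 pos [ 0.5655 -0.0074  0.2361] jaw yaw 1.9467 tilt 0.03 q6 -2.025 w 0.018 F [ 0.2 -0.3 -1. ]
 turn rv (tool) [ 0.0004 -0.0004  0.0009]  shift now-axes [ 0.0002 -0.0005  0.0461]  shift after turn [ 0.0002 -0.0005  0.0461] rows 0.9 0.005741362242511391
time_s: 22.95
ee_pos: [0.5659, -0.0081, 0.1875]
tcp_rot: [-0.586, 3.085, -0.001]
contact_force: [0.3, 0.5, -1.4]
grip_width: 0.0176
t 22.95 pos [ 0.5659 -0.0081  0.1875] jaw yaw 1.9462 tilt 0.09 q6 -2.025 w 0.0176 F [ 0.3  0.5 -1.4]
 turn rv (tool) [-0.0006  0.0014  0.0004]  shift now-axes [ 0.0003  0.0002 -0.0025]  shift after turn [ 0.0003  0.0002 -0.0025] rows 0.1 0.0028792179154679687
```

View pics/l_side.png

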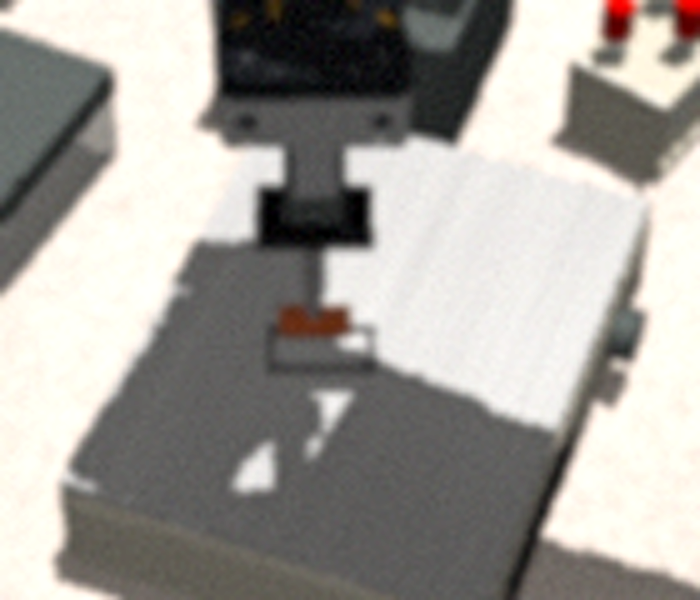

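View pics/l_top.png

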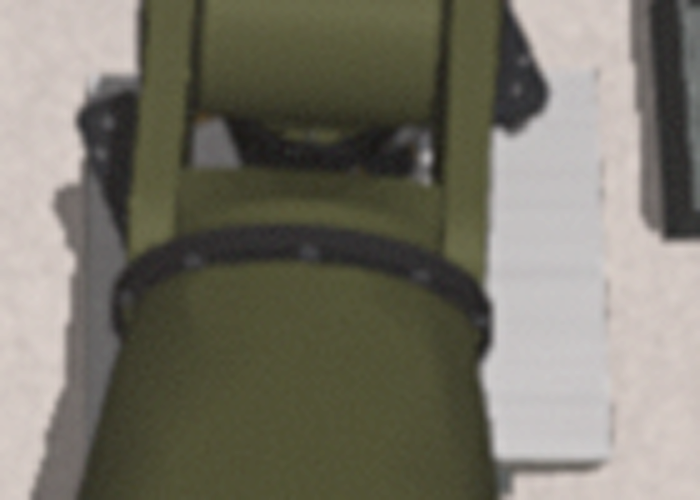

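```bash
cat > foot.py <<'E'
from h import *
import sys
def foot(f,zs):
    im=cv2.imread(f);h=cv2.cvtColor(im,cv2.COLOR_BGR2HSV)
    m=cv2.inRange(h,(3,110,40),(16,255,255));m[:215]=0;m[260:]=0;m[:,:295]=0;m[:,335:]=0
    n,l,st,ce=cv2.connectedComponentsWithStats(m);k=1+np.argmax(st[1:,4]);ys,xs=np.where(l==k)
    q=ce[k];print('foot px',q,st[k]);print('foot xy',onz('side',q,zs+.005))
    # long axis from the image direction of lower edge
    bot=[(x,ys[xs==x].max()) for x in np.unique(xs)[2:-2]];p=np.polyfit(*np.array(bot).T,1)
    x0,x1=xs.min(),xs.max();A=onz('side',(x0,np.polyval(p,x0)),zs);B=onz('side',(x1,np.polyval(p,x1)),zs);d=A-B;print('yaw',np.arctan2(d[1],d[0]),np.linalg.norm(d))
foot(sys.argv[1],float(sys.argv[2]))
E
python3 foot.py pics/l_side_full.png .0881
```

```text
foot px [311.79032258 233.98387097] [306 231  13   6  62]
foot xy [ 0.56823382 -0.00470975]
yaw 0.36873773309421887 0.026989149403259763
```

The foot is about 18 mm above the plate, at side crop (313,320). I'll lower it to just above the surface and compare it with the outline there.

```bash
python3 -m pendant '[-0.001,-0.001,0.008,0,0,0,1, 0,0,0.005,0,0,0,1, 0,0,0.001,0,0,0,1, 0,0,0,0,0,0,1, 0,0,0,0,0,0,1]'
python3 -c "
from h import *
delta([.5655,-.009,.170],.375+np.pi/2)
for n,b in (('side',(210,265,280,350)),):
  im=capture(n);cv2.imwrite('pics/m_%s_full.png'%n,im[:,:,::-1])
  c=cv2.resize(im[b[0]:b[1],b[2]:b[3],::-1],None,fx=10,fy=10,interpolation=cv2.INTER_CUBIC)
  cv2.imwrite('pics/m_%s.png'%n,np.clip(c*2.,0,255).astype(np.uint8))"
python3 foot.py pics/m_side_full.png .0735
```

```text
time_s: 23.55
ee_pos: [0.5668, -0.0089, 0.1725]
tcp_rot: [-0.586, 3.086, -0.0]
contact_force: [0.5, -0.2, -1.8]
grip_width: 0.0179
t 23.55 pos [ 0.5668 -0.0089  0.1725] jaw yaw 1.946 tilt 0.01 q6 -2.026 w 0.0179 F [ 0.5 -0.2 -1.8]
 turn rv (tool) [-0.0001  0.0001  0.0002]  shift now-axes [0.0013 0.0003 0.0025]  shift after turn [0.0013 0.0003 0.0025] rows 0.1 0.0010352538337195702
foot px [311.8125 238.0625] [306 235  13   7  64]
foot xy [ 0.56836532 -0.00492609]
yaw 0.30402787593581315 0.027348149060214627
```

View pics/m_side.png

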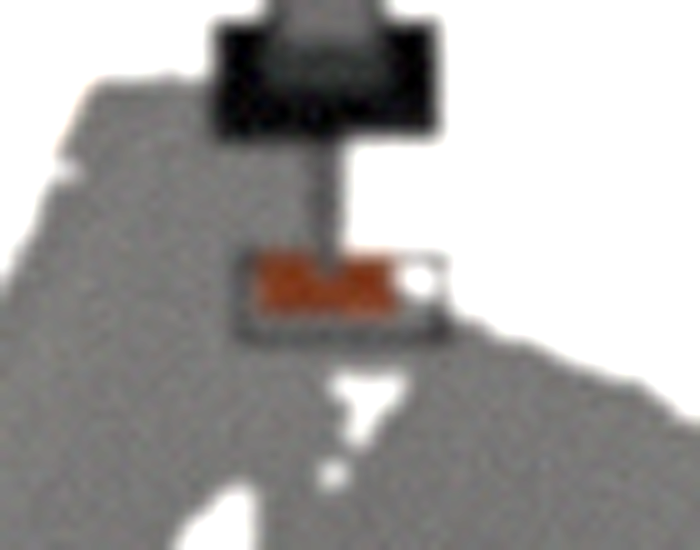

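The foot sits about 3 mm off along the long side (foot centre x=327 against outline 340 in the crop) and about 2 mm towards the camera. Correcting that, then going down in small steps.

```bash
python3 -m pendant '[0.003,-0.002,0,0,0,0,1, 0,0,0,0,0,0,1, 0,0,0,0,0,0,1]'
python3 -m pendant '[0,0,0.002,0,0,0,1, 0,0,0.001,0,0,0,1, 0,0,0,0,0,0,1, 0,0,0,0,0,0,1]'
python3 -c "
from h import *
delta([.5655,-.009,.170],.375+np.pi/2)
for n,b in (('side',(210,265,280,350)),):
  im=capture(n);cv2.imwrite('pics/n_%s_full.png'%n,im[:,:,::-1])
  c=cv2.resize(im[b[0]:b[1],b[2]:b[3],::-1],None,fx=10,fy=10,interpolation=cv2.INTER_CUBIC)
  cv2.imwrite('pics/n_%s.png'%n,np.clip(c*2.,0,255).astype(np.uint8))"
python3 foot.py pics/n_side_full.png .07
```

```text
time_s: 23.9
ee_pos: [0.5646, -0.0119, 0.1726]
tcp_rot: [-0.586, 3.086, -0.0]
contact_force: [0.6, 0.4, -1.4]
grip_width: 0.0177
time_s: 24.3
ee_pos: [0.5647, -0.0118, 0.1694]
tcp_rot: [0.586, -3.086, -0.0]
contact_force: [-0.2, 0.3, -0.3]
grip_width: 0.0178
t 24.3 pos [ 0.5647 -0.0118  0.1694] jaw yaw 1.946 tilt 0.0 q6 -2.032 w 0.0178 F [-0.2  0.3 -0.3]
 turn rv (tool) [ 0.0001 -0.0001  0.0002]  shift now-axes [-0.0018  0.0023 -0.0006]  shift after turn [-0.0018  0.0023 -0.0006] rows 0.1 0.0013945855445844184
foot px [312.98412698 238.3968254 ] [307 236  14   6  63]
foot xy [ 0.5666012  -0.00766951]
yaw 0.49374828234223145 0.02989045313300243
```

View pics/n_side.png

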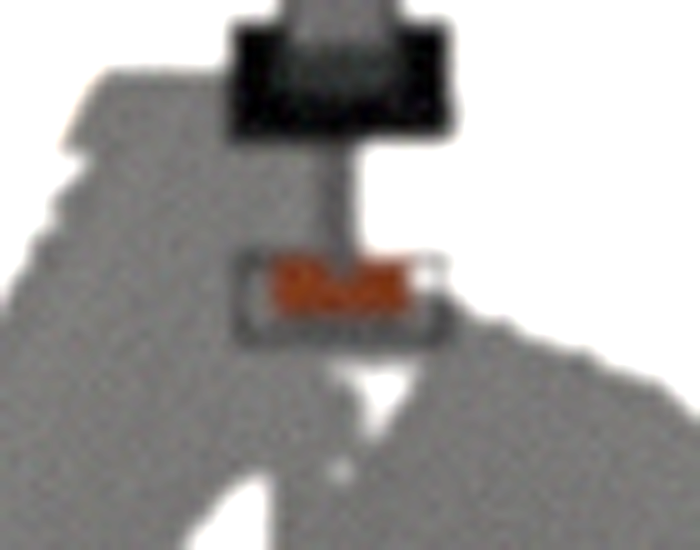

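The foot is now centred: x = 341 against 340, and its front edge is at 318 against an expected 317. Contact is just starting. Pressing in 7 mm.

```bash
python3 -m pendant '[0,0,0.001,0,0,0,1, 0,0,0.001,0,0,0,1, 0,0,0,0,0,0,1]'
python3 -m pendant '[0,0,0.001,0,0,0,1, 0,0,0.001,0,0,0,1, 0,0,0,0,0,0,1]'
python3 -m pendant '[0,0,0.001,0,0,0,1, 0,0,0.001,0,0,0,1, 0,0,0,0,0,0,1]'
python3 -m pendant '[0,0,0.001,0,0,0,1, 0,0,0,0,0,0,1, 0,0,0,0,0,0,1]'
```

```text
time_s: 24.65
ee_pos: [0.5647, -0.0118, 0.1675]
tcp_rot: [-0.586, 3.086, -0.0]
contact_force: [-0.5, -0.3, 0.5]
grip_width: 0.0176
time_s: 24.95
ee_pos: [0.5647, -0.0118, 0.1654]
tcp_rot: [-0.586, 3.086, -0.0]
contact_force: [-0.2, -0.5, 2.1]
grip_width: 0.0176
time_s: 25.25
ee_pos: [0.5647, -0.0118, 0.1634]
tcp_rot: [-0.586, 3.086, -0.0]
contact_force: [-0.2, 1.0, 3.1]
grip_width: 0.0176
time_s: 25.55
ee_pos: [0.5647, -0.0118, 0.1625]
tcp_rot: [-0.586, 3.086, -0.0]
contact_force: [-0.3, -0.4, 2.8]
grip_width: 0.0177
```

```bash
python3 -m pendant '[0,0,0.0005,0,0,0,1, 0,0,0,0,0,0,1, 0,0,0,0,0,0,1, 0,0,0,0,0,0,1, 0,0,0,0,0,0,1]'
python3 -c "
from h import *
F=[]
for i in range(8):
  im=capture('side');F.append(get_state()['contact_force'])
print(np.mean(F,0));delta([.5655,-.009,.170],.375+np.pi/2)
t=capture('top')
cv2.imwrite('pics/o_side_full.png',im[:,:,::-1])
a=cv2.resize(im[180:265,270:360,::-1],None,fx=6,fy=6,interpolation=cv2.INTER_CUBIC)
cv2.imwrite('pics/o_side.png',np.clip(a*2.,0,255).astype(np.uint8))
cv2.imwrite('pics/o_top.png',np.clip(t[:,:,::-1]*1.5,0,255).astype(np.uint8))"
python3 foot.py pics/o_side_full.png .07
```

```text
time_s: 26.05
ee_pos: [0.5647, -0.0118, 0.162]
tcp_rot: [-0.586, 3.086, -0.0]
contact_force: [0.1, 0.1, 3.3]
grip_width: 0.0181
[-0.52991016  0.50270006  3.26547349]
t 26.45 pos [ 0.5647 -0.0118  0.162 ] jaw yaw 1.946 tilt 0.01 q6 -2.032 w 0.018 F [-0.5 -0.   3.4]
 turn rv (tool) [-0.0001  0.0001  0.0002]  shift now-axes [-0.0018  0.0023 -0.008 ]  shift after turn [-0.0018  0.0023 -0.008 ] rows 0.2 0.0015844284708303273
foot px [313.5625 238.375 ] [307 236  14   6  64]
foot xy [ 0.56539657 -0.00820425]
yaw 0.3216575498238168 0.02970550623562578
```

View pics/o_side.png

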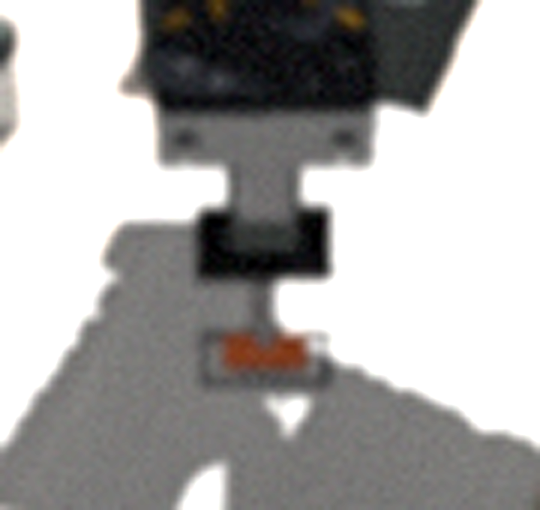

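View pics/o_top.png

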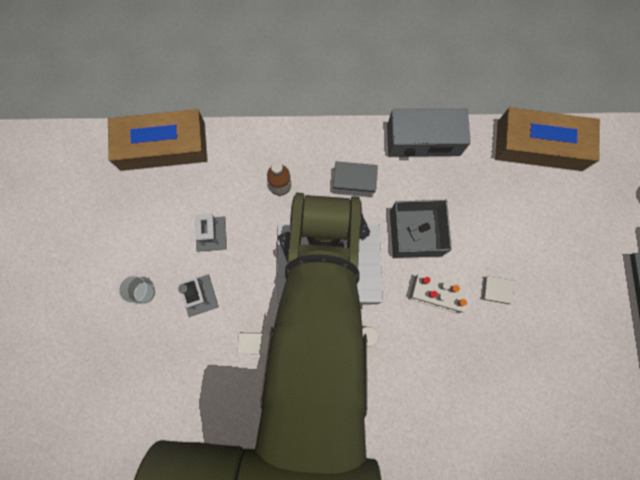

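The foot is inside the outline, the probe is upright, and the stem is visibly pushed in. Both pieces are in the bin and the other items haven't moved. Handing in.

```bash
python3 -c "
from rig import *
print(finish_job())"
```

```text
the job is handed in; nothing more can be done
None
```

The job is handed in at about 26.5 s. The stopper and the broken piece are in the bin. The gripper is holding the oblong-foot probe upright in the outline with its foot pressed in about half way.

**Failed step:** the first lift of the probe slipped. The grip had pushed it about 2 mm sideways, and the foot most likely caught under the stand's hole. I re-measured, gripped again at 40 N, re-centred it and lifted it clear in small steps.

**Last checks:**
- **Position:** in the side view the foot was within about 1.5 mm of the outline's centre. The arm blocked the top view there, so this rests on one camera.
- **Angle:** the jaws were within about 0.01 rad of the outline's measured angle, and the tool was tilted less than 0.1°. A rough image estimate of the foot's own angle was about 0.05 rad off the outline.
- **Push:** the wrist read +3.3 N. Adding the roughly 1.3 N probe weight gives about 4.5 N on the plate. The arm went down 7.4 mm after about the point of contact, so the foot is pushed in roughly 7 mm.
- **Bin and the rest:** in the final top view both pieces lie in the bin. The other items in view look undisturbed; the arm partly hid the jar and the carton.

**Disagreement:** the two cameras differed by 3 to 5 mm in y. I corrected for that using where the gripper closed on the parts, then centred the foot on the outline directly in the side view.

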